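# Scan the tea, bring the tea ball round to the pot

## Task

Get the tea ready: turn the tea caddy where it stands so that its label squarely faces the reader's window, and let go of it. Then take the dish with the tea ball by the grip of its arched handle, lift it straight up off the trivet, and only then turn it a quarter turn above the trivet so that the tip of its spout is over the open mouth of the pot, a little above it. Keep the dish level and the ball in its middle all the way, leave everything else standing where it is, and finish while holding the dish there in the air, level and still: do not put it down.

Things in the scene. Friction and masses are not known exactly. Their poses are not given: they have to be found in the camera images.
- reader: small fixed grey block (60 deep x 90 wide x 82 tall), the code reader of the tea maker. Origin: centre of its underside. Its window looks along its own -x axis. (sizes in mm)
- reader_window (a point): centre of the reader's dark glass window, on its front face 25 in front of its origin, 50 above the counter (sizes in mm)
- caddy: tea caddy standing about 120 in front of the reader's origin: loose rigid can, 64 across, 0.2 to 0.42 kg; lid top at 98, on it a fixed round knob 34 across, 98 to 126 above the underside. Label on its +x side only; a short rib on the lid lies above the label. Origin: centre of the underside. Starts turned 40 to 86 degrees anticlockwise (from above) from facing the reader. (sizes in mm)
- caddy_label (a point): centre of the label, a paper panel 36 wide and 55 tall, 33.5 out from the caddy's axis along the caddy's +x, 45 up (sizes in mm)
- trivet: fixed cork disc, 110 across, 15 thick, under the dish. Origin: centre of its underside, on the counter. (sizes in mm)
- dish: round steel dish loose on the trivet, 153 across, 0.22 to 0.36 kg; inside slopes 12 degrees down to a flat middle 20 across, 8 above the underside; rim at 32. Origin: centre of the underside; z up its axis, +x to its spout. Wire arch from rim to rim along its y, grip on top over the centre. The spout starts towards the robot, about a quarter turn from the pot. (sizes in mm)
- dish_handle (a point): centre of the wooden grip on top of the arch, 117 above the dish's underside: a block 12 thick (along the dish's x), 44 long (along the dish's y), 30 tall. Open space below it down to the ball, 44 above the underside. (sizes in mm)
- spout_tip (a point): outer end of the spout, an open channel 30 wide: 110 out from the dish's axis along its +x, 22 above its underside (sizes in mm)
- teaball_center (a point): centre of the steel tea ball, 36 across, 50 g, lying loose in the middle of the dish (26 above its underside) (sizes in mm)
- pot: open steel pot without handle, 90 across, 80 tall, empty, 3 wall. Stands beside the trivet, its centre 130 to 140 from the trivet's, left or right of it. Origin: centre of its underside. (sizes in mm)
- pot_rim (a point): centre of the pot's open mouth, 80 above the counter (sizes in mm)
- canister: bystander: closed round steel jar with a flat screw lid, 86 across, 85 tall, about as big as the pot but shut; stands beside the trivet across from the pot. Origin: centre of its underside. (sizes in mm)
- mill: bystander: turned wooden pepper mill, 52 across, 142 tall. Origin: centre of its underside. (sizes in mm)
- salt_bowl: bystander: small white bowl, 76 across, 35 tall. Origin: centre of its underside. (sizes in mm)
- mug: bystander: white mug with one handle, 76 across, 85 tall. Origin: centre of its underside. (sizes in mm)
- oil_bottle: bystander: green glass bottle, 54 across, 150 tall. Origin: centre of its underside. (sizes in mm)
- wooden_spoon: bystander: wooden spoon lying flat, 220 long. Origin: middle of the spoon. (sizes in mm)
- sugar_jar: bystander: glass jar with a lid, 76 across, 110 tall. Origin: centre of its underside. (sizes in mm)

How it is judged:
On the way, in this order (a step that is already met when the one before it is completed fails the run):
1. the caddy stands where it was with its label facing the reader's window, let go (horizontal distance between caddy_label and reader_window below 0.097 m and angle between the x axis of caddy and the x axis of reader, either way round below 0.2 rad and angle between caddy's own z axis and vertical below 0.1 rad and height (world z) of caddy below 0.006 m and distance of caddy from where it was at the start of the episode below 0.03 m and contact force between the fingers and caddy below 0.1 N), for 0.2 s.
2. the dish is off the trivet in the fingers, still unturned, with the ball in its middle (z of dish in the frame of trivet above 0.03 m and horizontal distance between spout_tip and pot_rim above 0.08 m and contact force between the fingers and dish above 1 N and horizontal distance between teaball_center and dish below 0.02 m), for 0.1 s.
At the end, for the whole second after the job is handed in: Dish held in the air over its trivet (within 40 mm), level within 6 degrees, still, spout tip 8 to 120 mm above the pot's mouth and within 42 mm of its centre sideways, ball within 20 mm of the middle; caddy let go, within 30 mm of its place, label facing the reader within 11 degrees (all of step 1 and contact force between the fingers and dish above 1 N and horizontal distance between spout_tip and pot_rim below 0.042 m and z of spout_tip in the frame of pot_rim between 0.008 and 0.12 m and horizontal distance between dish and trivet below 0.04 m and angle between each of dish, pot's own z axis and vertical below 0.1 rad and horizontal distance between teaball_center and dish below 0.02 m and height (world z) of teaball_center above 0.08 m and linear speed of dish below 0.03 m/s and linear speed of teaball below 0.05 m/s and contact force between dish and pot below 0.1 N); the arm keeps its last pose, push and grip.
It fails at once if the ball rolled out of the dish's middle (35 mm or more from its axis) (horizontal distance between teaball_center and dish above 0.035 m).
It fails at once if the dish was tipped by more than 14 degrees (angle between dish's own z axis and vertical above 0.25 rad).
It fails at once if the caddy was tipped by more than 20 degrees (angle between caddy's own z axis and vertical above 0.35 rad).
It fails at once if the pot or another bystander was moved more than 30 mm or tipped (distance of any of pot, canister, mill, salt_bowl, mug, oil_bottle, wooden_spoon, sugar_jar from where it was at the start of the episode above 0.03 m or angle between any of pot, canister, mill, salt_bowl, mug, oil_bottle, sugar_jar's own z axis and vertical above 0.35 rad).
It also fails if it takes over 50 s, if anything falls off the work surface, if the arm or the gripper's body presses on something with over 40 N, if the wrist force passes 120 N, or if a joint passes its speed limit or range.

## Robot

A 6-joint arm with a two-finger parallel gripper is mounted at the origin on the work surface. World frame = base frame: x ahead of the robot, y to its left, z up, the work surface at z = 0. Lengths are in m, angles in rad, forces in N, time in s.
With the tool pointing down it reaches from about 0.375 to 0.925 m from the base axis. Payload 5.7 kg.
Tool frame: the origin (TCP) lies on the centre line of the jaws, within the pads' length; the fingertips stand ahead of it and the grasp point (between the pads) lies 2 mm behind it (env.tip_reach is the z of the fingertips in the tool frame, in m); z points along the fingers, y is the line along which they close (so a half turn about z gives the same grasp; the last joint's range is limited). The gripper opens to 85 mm and grips with 20 to 120 N. Pads are 22 mm wide; open, the fingers measure 114 mm over their backs; the gripper's body (76 mm by 85 mm) begins 54 mm behind the grasp point. The pads swing forward as they close: fully open they stand 13 mm farther back than shut.
Start: joints at [-1.23, 0.359, 1.51, -0, 1.272, -0.115], TCP at [0.264, -0.539, 0.222] pointing down, gripper open.
Joint ranges: [-2.97, 2.97], [-1.01, 2.36], [0.21, 2.38], [-0.96, 4.11], [0.2, 2.71], [-2.98, 2.98]. Speed limits (rad/s): [2.39, 2.39, 3.14, 3.14, 3.14, 3.14].

## Interface

Orientations are given as a 3x3 rotation matrix whose columns are the frame's x, y, z axes.
In Python, from plant import env gives the robot as it stands.
- The arm moves only by the tool drive_tool, never from a script. Its argument "rows" is a list of rows, each an object of numbers: "x", "y", "z": the shift along the tool's x, y, z in mm; "spin": the turn about the tool's z in rad; "fingers": the finger opening in mm, from 0 to 85.4. A call has 1 to 20 rows; each row shifts and turns the commanded pose from where the row before left it, along the tool's axes as they then stand; what a row does not reach is not made up. A row lasts 1/12 s, in which the tool goes at most 41.7 mm and 7.16 degrees, less where a joint would pass 70% of its speed; a pose out of reach is approached as far as the arm can. A call with a gripper value outside its range is refused whole. The fingers move at their own pace and stop on an object; the grip force is fixed at half the most. Time passes only in rows, so rows that do not move let the fingers close. It gives the time, the measured TCP pose, the force, the opening and the grip force at its end, in the units of the state.
- env.read_state(): the state, without advancing time (a new reading comes with each control period).
- env.capture(name): name is "side" or "top" or "wrist"; returns the picture (400x640x3 uint8, red, green, blue); there is no depth.
- env.camera_model(name): a dict with "fx", "fy", "cx", "cy" (pixels), "world_to_cam" (4x4, takes a point from world to camera coordinates). Camera axes: x right, y down, z forward; pixel columns grow to the right and rows downward; lengths in m; the calibration is good to about 2 mm. A picture is of the moment at which its call begins: read the wrist's pose just before it. camera_model takes no time and is no camera call; for the wrist camera it gives the pose at the moment of the call.
- env.hand_in(): hands the job in; it is judged then, once.
The state is a dict: "clock": time; "qpos": joint angles; "qd": joint speeds; "effort": joint torques, N m; "tcp_pos": TCP position; "orientation": TCP orientation; "contact_force": force on the tool from outside, world axes, zero at the start; "moment": the same for the moment, N m; "opening": finger opening in m; "gripper_force": force on a finger pad.
Only numpy, scipy, OpenCV 4.12 (cv2) and the standard library are available. Lean on these libraries where they do the work, as an engineer would, in place of code of your own. Each camera call takes 0.05 s, during which the arm holds its last target. There are 200 camera calls.

## Working session

There is one attempt and no reset: what is moved stays moved. The work goes in short steps, Python scripts to look and compute and a tool call to move; the robot and the scene stay as the last step left them, time stands still between calls to the robot, and variables do not carry over. Pictures are saved under pics/ and viewed, at most 10 in all, crops included, and the job is handed in when it is done.

Besides the shell and the picture viewer there is one more tool, called by a JSON object that holds its "method" and its "body". drive_tool: Moves the arm, as the interface text tells. Its arguments: {"type":"object","properties":{"rows":{"type":"array","items":{"type":"object","properties":{"x":{"type":"number"},"y":{"type":"number"},"z":{"type":"number"},"spin":{"type":"number"},"fingers":{"type":"number"}}}}},"required":["rows"]}

```bash
mkdir -p pics; ls; cat > h.py <<'E'
import numpy as np, cv2
from plant import env
def save(n,f):
    im=env.capture(n); cv2.imwrite(f,im[:,:,::-1]); return im
def ray(n,u,v,z):
    m=env.camera_model(n); T=np.array(m["world_to_cam"]); R=T[:3,:3]; c=-R.T@T[:3,3]
    d=R.T@np.array([(u-m["cx"])/m["fx"],(v-m["cy"])/m["fy"],1]); return c+d*(z-c[2])/d[2]
def proj(n,p):
    m=env.camera_model(n); T=np.array(m["world_to_cam"]); q=T[:3,:3]@np.array(p)+T[:3,3]
    return m["fx"]*q[0]/q[2]+m["cx"], m["fy"]*q[1]/q[2]+m["cy"]
E
python3 - <<'E'
from h import *
save("top","pics/top.png"); save("side","pics/side.png")
s=env.read_state(); print(s["tcp_pos"],s["orientation"],s["clock"],env.tip_reach)
for n in("top","side"):
    m=env.camera_model(n);T=np.array(m["world_to_cam"]);print(n,m["fx"],-T[:3,:3].T@T[:3,3],T[:3,:3])
E
```

```text
pics
[ 0.26389453 -0.53815266  0.22112601] [[ 8.97901828e-01  4.40195389e-01 -5.71052948e-04]
 [ 4.40195719e-01 -8.97900431e-01  1.59518238e-03]
 [ 1.89443239e-04 -1.68369224e-03 -9.99998565e-01]] 0.1 0.017
top 405.36814678341176 [0.38333884 0.01421265 1.1122503 ] [[-0.01596749 -0.99981019 -0.01116362]
 [-0.98679891  0.01755733 -0.1609958 ]
 [ 0.16116124  0.00844555 -0.98689195]]
side 463.1925970315545 [-0.05681303  0.76950145  0.88497076] [[-0.75597027 -0.65449161  0.01223462]
 [-0.41258376  0.46187784 -0.78513916]
 [ 0.50821609 -0.59858967 -0.61919852]]
```

View pics/top.png

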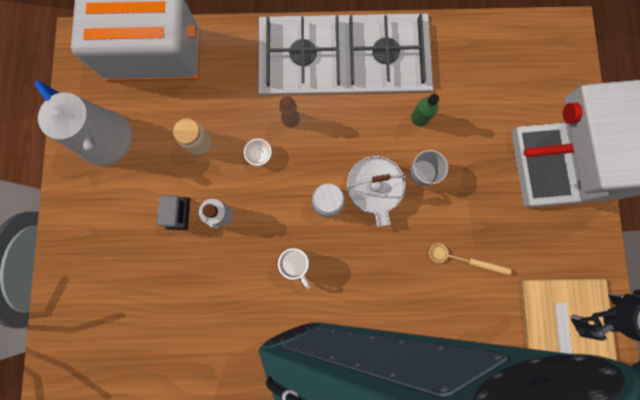

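View pics/side.png

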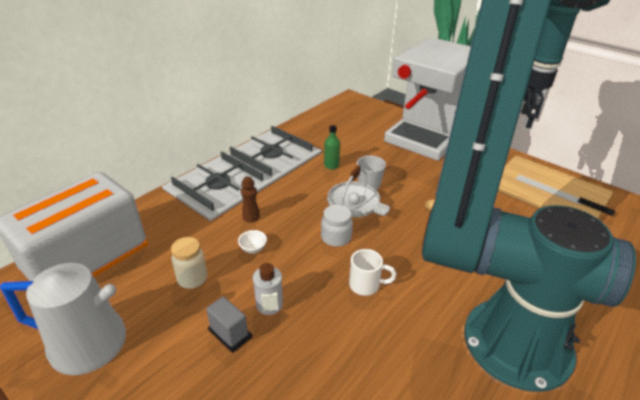

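The top view shows the reader at about (173,212), caddy knob (210,211), dish (376,185) with spout tip (383,222), pot (430,167) and canister (328,200). I'll zoom in on those.

```bash
python3 - <<'E'
import cv2,numpy as np
t=cv2.imread("pics/top.png");s=cv2.imread("pics/side.png")
a=cv2.resize(t[180:240,150:250],(800,480),interpolation=cv2.INTER_CUBIC)
b=cv2.resize(t[140:235,300:460],None,fx=5,fy=5,interpolation=cv2.INTER_CUBIC)
c=cv2.resize(s[255:350,200:300],None,fx=6,fy=6,interpolation=cv2.INTER_CUBIC)
cv2.imwrite("pics/a.png",a);cv2.imwrite("pics/b.png",b);cv2.imwrite("pics/c.png",c)
E
```

```text
(no output)
```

View pics/a.png

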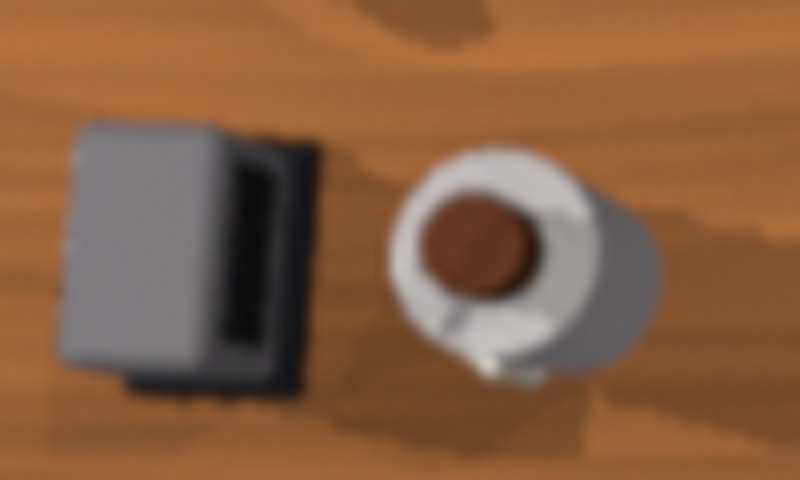

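View pics/b.png

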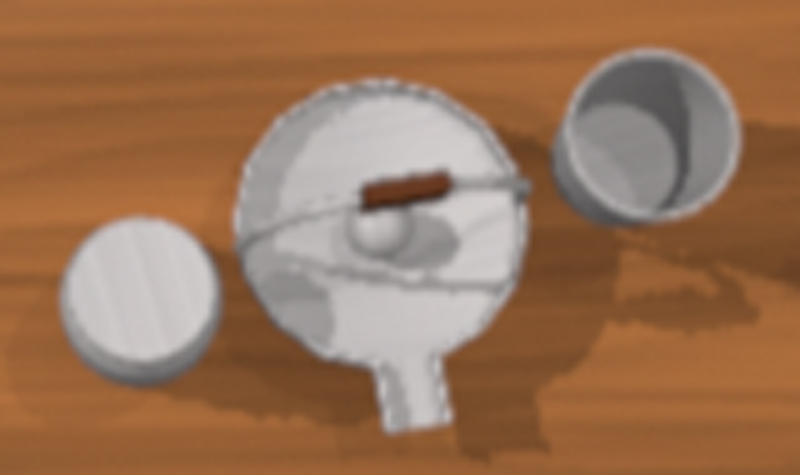

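Crop a (8x, from 150,180): knob top (474,243), lid centre (495,252), rib (457,313), reader top corners (85,122),(222,128),(205,375),(60,362). Crop b (5x, from 300,140): grip (407,190), rim centre (382,225), spout tip (420,427), pot mouth (654,134), canister lid (140,290).

```bash
python3 - <<'E'
from h import *
A=lambda u,v,z:ray("top",150+u/8-.44,180+v/8-.44,z)
B=lambda u,v,z:ray("top",300+u/5-.4,140+v/5-.4,z)
k=A(474,243,.126);l=A(495,252,.098);r=A(457,313,.1)
c=[A(*p,.082) for p in((85,122),(222,128),(205,375),(60,362))]
print("knob",k,"lid",l,"rib",r,"ang",np.degrees(np.arctan2(*(r-l)[1::-1])))
print("reader",np.round(c,4))
d=c[1]-c[0]+c[2]-c[3];w=c[3]-c[0]+c[2]-c[1];print("dir front",np.degrees(np.arctan2(d[1],d[0])),"side",np.degrees(np.arctan2(w[1],w[0])))
g=B(407,190,.145);o=B(382,225,.047);s=B(420,427,.037);p=B(654,134,.08);q=B(140,290,.085)
print("grip",g,"dish",o,"spout",s,"pot",p,"can",q)
an=lambda v:np.degrees(np.arctan2(v[1],v[0]))
print(an(s-o),an(p-o),np.linalg.norm((p-o)[:2]),np.linalg.norm((s-o)[:2]))
x=B(362,197,.145);y=B(452,183,.145);print("gripdir",an(x-y))
R=env.read_state()["orientation"];print(R)
E
```

```text
knob [0.49407649 0.28762367 0.126     ] lid [0.49425873 0.28867742 0.098     ] rib [0.47504621 0.29958    0.1       ] ang 150.42627162035208
reader [[0.5404 0.4267 0.082 ]
 [0.5376 0.3822 0.082 ]
 [0.4583 0.3845 0.082 ]
 [0.4632 0.4311 0.082 ]]
dir front -94.80480819564458 side 177.5482578232919
grip [ 0.56349873 -0.13401323  0.145     ] dish [ 0.56304735 -0.13496091  0.047     ] spout [ 0.45609905 -0.15213213  0.037     ] pot [ 0.6028372  -0.27311855  0.08      ] can [ 0.52514238 -0.00477048  0.085     ]
-170.8786498822371 -73.93342815467722 0.14377331082584582 0.10831800059720391
gripdir 97.93975693101636
[[ 8.97901828e-01  4.40195389e-01 -5.71052948e-04]
 [ 4.40195719e-01 -8.97900431e-01  1.59518238e-03]
 [ 1.89443239e-04 -1.68369224e-03 -9.99998565e-01]]
```

View pics/c.png

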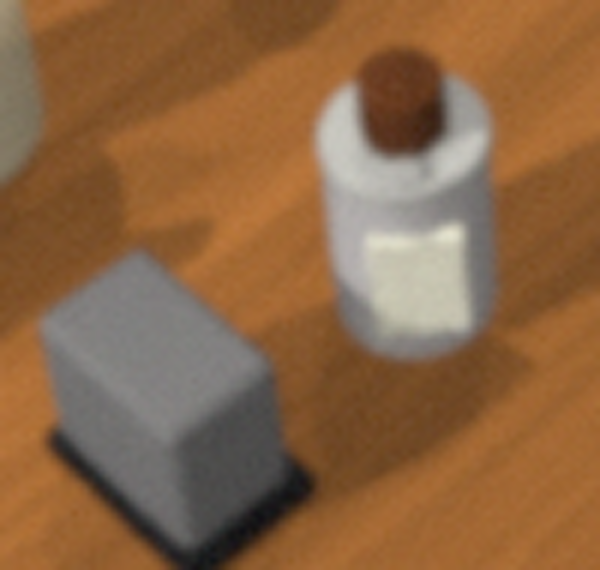

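The label is on the reader-robot side, consistent with the rib: the caddy is about 63° CCW off. Moving above the caddy.

{"method": "drive_tool", "body": {"rows": [{"x":24,"y":-27},{"x":24,"y":-27},{"x":24,"y":-27},{"x":24,"y":-27},{"x":24,"y":-27},{"x":24,"y":-27},{"x":24,"y":-27},{"x":24,"y":-27},{"x":24,"y":-27},{"x":24,"y":-27},{"x":24,"y":-27},{"x":24,"y":-27},{"x":24,"y":-27},{"x":24,"y":-27},{"x":24,"y":-27},{"x":24,"y":-27},{"x":24,"y":-27},{"x":24,"y":-27},{"x":24,"y":-27},{"x":24,"y":-27}]}}

```text
invalid input
```

{"method": "drive_tool", "body": {"rows": [{"x":22,"y":-25},{"x":22,"y":-25},{"x":22,"y":-25},{"x":22,"y":-25},{"spin":-0.12},{"spin":-0.12},{"spin":-0.12},{"spin":-0.12},{"spin":-0.12},{"spin":-0.12},{"spin":-0.12},{"spin":-0.12},{"spin":-0.12},{"spin":-0.12},{"spin":-0.12},{"spin":-0.12},{"spin":-0.12},{"spin":-0.12},{"spin":-0.12},{"spin":-0.12}]}}

```text
invalid input
```

{"method": "drive_tool", "body": {"rows": [{"spin":-0.11},{"spin":-0.11},{"spin":-0.11},{"spin":-0.11},{"fingers":70}]}}

```text
invalid input
```

```bash
python3 - <<'E'
from h import *
s=env.read_state();print(s["tcp_pos"],s["orientation"].round(3) if hasattr(s["orientation"],"round") else s["orientation"],s["qpos"],s["clock"],s["opening"])
save("wrist","pics/w1.png")
m=env.camera_model("wrist");T=np.array(m["world_to_cam"]);print(-T[:3,:3].T@T[:3,3],T[2,:3])
E
```

```text
[ 0.26389453 -0.53815266  0.22112601] [[ 0.898  0.44  -0.001]
 [ 0.44  -0.898  0.002]
 [ 0.    -0.002 -1.   ]] [-1.23008617e+00  3.59459689e-01  1.51131302e+00 -5.42648828e-06
  1.27251425e+00 -1.15105044e-01] 0.1 0.08544927573980557
[ 0.33946976 -0.50122086  0.37291524] [-0.29114615 -0.14239647 -0.94602176]
```

View pics/w1.png

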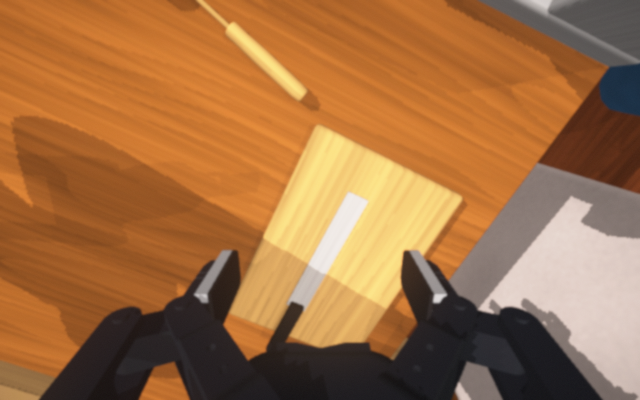

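The moves were refused, so nothing moved, and the wrist view still shows the cutting board. Probably every row needs all of its keys.

{"method": "drive_tool", "body": {"rows": [{"x":24,"y":-27,"z":0,"spin":0,"fingers":85},{"x":24,"y":-27,"z":0,"spin":0,"fingers":85},{"x":24,"y":-27,"z":0,"spin":0,"fingers":85},{"x":24,"y":-27,"z":0,"spin":0,"fingers":85},{"x":24,"y":-27,"z":0,"spin":0,"fingers":85},{"x":24,"y":-27,"z":0,"spin":0,"fingers":85},{"x":24,"y":-27,"z":0,"spin":0,"fingers":85},{"x":24,"y":-27,"z":0,"spin":0,"fingers":85},{"x":24,"y":-27,"z":0,"spin":0,"fingers":85},{"x":24,"y":-27,"z":0,"spin":0,"fingers":85},{"x":24,"y":-27,"z":0,"spin":0,"fingers":85},{"x":24,"y":-27,"z":0,"spin":0,"fingers":85},{"x":24,"y":-27,"z":0,"spin":0,"fingers":85},{"x":24,"y":-27,"z":0,"spin":0,"fingers":85},{"x":24,"y":-27,"z":0,"spin":0,"fingers":85},{"x":24,"y":-27,"z":0,"spin":0,"fingers":85},{"x":24,"y":-27,"z":0,"spin":0,"fingers":85},{"x":24,"y":-27,"z":0,"spin":0,"fingers":85},{"x":24,"y":-27,"z":0,"spin":0,"fingers":85},{"x":24,"y":-27,"z":0,"spin":0,"fingers":85}]}}

```text
clock: 1.82
tcp_pos: [0.4573, 0.1594, 0.2218]
orientation: [[0.898, 0.441, -0.0], [0.441, -0.898, -0.0], [-0.0, -0.0, -1.0]]
contact_force: [1.0, 0.1, -0.5]
opening: 0.085
gripper_force: 0.0
```

{"method": "drive_tool", "body": {"rows": [{"x":22.5,"y":-25,"z":0,"spin":0,"fingers":75},{"x":22.5,"y":-25,"z":0,"spin":0,"fingers":75},{"x":22.5,"y":-25,"z":0,"spin":0,"fingers":75},{"x":22.5,"y":-24,"z":0,"spin":0,"fingers":75},{"x":0,"y":0,"z":0,"spin":-0.12,"fingers":75},{"x":0,"y":0,"z":0,"spin":-0.12,"fingers":75},{"x":0,"y":0,"z":0,"spin":-0.12,"fingers":75},{"x":0,"y":0,"z":0,"spin":-0.12,"fingers":75},{"x":0,"y":0,"z":0,"spin":-0.12,"fingers":75},{"x":0,"y":0,"z":0,"spin":-0.12,"fingers":75},{"x":0,"y":0,"z":0,"spin":-0.12,"fingers":75},{"x":0,"y":0,"z":0,"spin":-0.12,"fingers":75},{"x":0,"y":0,"z":0,"spin":-0.12,"fingers":75},{"x":0,"y":0,"z":0,"spin":-0.12,"fingers":75},{"x":0,"y":0,"z":0,"spin":-0.12,"fingers":75},{"x":0,"y":0,"z":0,"spin":-0.12,"fingers":75},{"x":0,"y":0,"z":0,"spin":-0.12,"fingers":75},{"x":0,"y":0,"z":0,"spin":-0.12,"fingers":75},{"x":0,"y":0,"z":0,"spin":-0.12,"fingers":75},{"x":0,"y":0,"z":0,"spin":-0.12,"fingers":75}]}}

```text
clock: 3.48
tcp_pos: [0.4944, 0.2858, 0.2216]
orientation: [[-0.725, 0.689, -0.001], [0.689, 0.725, -0.0], [0.0, -0.001, -1.0]]
contact_force: [0.0, -0.6, 0.7]
opening: 0.0749
gripper_force: 0.0
```

{"method": "drive_tool", "body": {"rows": [{"x":0,"y":0,"z":0,"spin":-0.11,"fingers":75},{"x":0,"y":0,"z":0,"spin":-0.11,"fingers":75},{"x":0,"y":0,"z":0,"spin":-0.11,"fingers":75},{"x":0,"y":0,"z":0,"spin":-0.11,"fingers":75},{"x":0,"y":0,"z":0,"spin":0,"fingers":75},{"x":0,"y":0,"z":0,"spin":0,"fingers":75}]}}

```text
clock: 3.98
tcp_pos: [0.4944, 0.2859, 0.2217]
orientation: [[-0.946, 0.323, -0.001], [0.323, 0.946, -0.0], [0.0, -0.0, -1.0]]
contact_force: [-0.2, 0.5, -0.1]
opening: 0.075
gripper_force: 0.0
```

```bash
python3 - <<'E'
from h import *
s=env.read_state();print(s["tcp_pos"],s["qpos"],s["clock"],s["opening"]);R=np.array(s["orientation"]);print(R.round(3))
save("wrist","pics/w2.png")
m=env.camera_model("wrist");np.savez("w2.npz",**{k:np.array(v) for k,v in m.items()})
t=np.array(m["world_to_cam"]);print(-t[:3,:3].T@t[:3,3])
E
```

```text
[0.49442952 0.28587232 0.22168361] [ 4.03217458e-01  3.17960688e-01  1.57359255e+00  1.16195305e-04
  1.25058898e+00 -8.38599484e-01] 3.9833 0.07498062931102452
[[-0.946  0.323 -0.001]
 [ 0.323  0.946 -0.   ]
 [ 0.    -0.    -1.   ]]
[0.41551832 0.31332554 0.37345801]
```

View pics/w2.png

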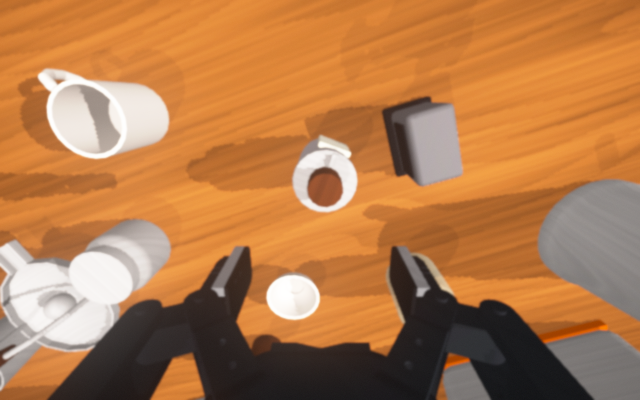

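Wrist view: knob (325,187), lid (325,180), label top edge (334,145), reader top (402–462, 103–185), all clear around the caddy.

```bash
python3 - <<'E'
from h import *
an=lambda v:np.degrees(np.arctan2(v[1],v[0]))
W=lambda u,v,z:ray("wrist",u,v,z)
k=W(325,187,.124);l=W(325,180,.098);b=W(334,146,.0725)
print(k,l,b,an(b-l),an(b-k))
c=[W(*p,.082) for p in((402,112),(450,103),(462,176),(422,185))]
print(np.round(c,4),an(c[1]-c[0]),an(c[2]-c[3]),an(c[0]-c[3])-90,an(c[1]-c[2])-90)
for a in (140,150,160):
  t=np.radians(a);print(a,proj("side",[.4943+.0335*np.cos(t),.2875+.0335*np.sin(t),.045]))
E
python3 - <<'E'
import cv2
i=cv2.imread("pics/w2.png");cv2.imwrite("pics/w2c.png",cv2.resize(i[85:225,280:480],None,fx=4,fy=4,interpolation=cv2.INTER_CUBIC))
E
```

```text
[0.49192219 0.29182386 0.124     ] [0.49285571 0.29193975 0.098     ] [0.46754691 0.3109092  0.0725    ] 143.1477061701641 141.93980232600532
[[0.4557 0.3849 0.082 ]
 [0.4626 0.4313 0.082 ]
 [0.5402 0.4299 0.082 ]
 [0.5363 0.3876 0.082 ]] 81.54726433653553 84.76721590287363 -268.11484122217416 88.96883221020249
140 (np.float64(270.37671105067085), np.float64(301.60273789057317))
150 (np.float64(272.89247182314244), np.float64(301.13310159962873))
160 (np.float64(275.2870181146958), np.float64(300.33415399000376))
```

View pics/w2c.png

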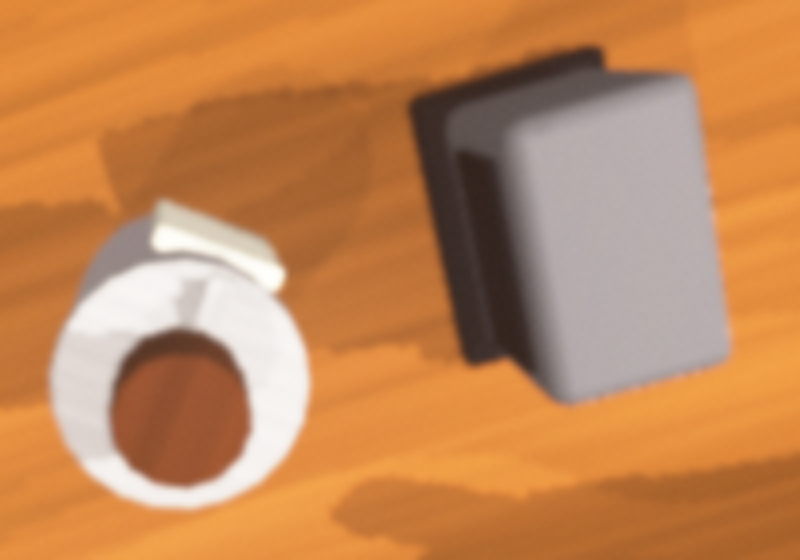

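The closer crop (4x, from 280,85) shows knob top (180,413), lid centre (180,385), rib (190,300), label edge from (155,240) to (280,285), reader top corners (515,130),(690,80),(728,360),(570,402).

```bash
python3 - <<'E'
from h import *
an=lambda v:np.degrees(np.arctan2(v[1],v[0]))
W=lambda u,v,z:ray("wrist",280+u/4-.4,85+v/4-.4,z)
k=W(180,413,.126);l=W(180,385,.098);r=W(190,300,.101)
print(k,l,"rib",an(r-l),"labnormal",an(W(280,285,.0725)-W(155,240,.0725))+90,an(W(285,268,.0725)-W(165,202,.0725))+90)
c=[W(*p,.082) for p in((515,130),(690,80),(728,360),(570,402))]
print(np.round(c,4),an(c[1]-c[0]),an(c[2]-c[3]),an(c[3]-c[0])+90,an(c[2]-c[1])+90)
print("base front",an(W(468,362,.0)-W(412,103,.0))+90)
E
```

```text
[0.49196543 0.29139007 0.126     ] [0.49357245 0.29127302 0.098     ] rib 155.34870568045056 labnormal 141.37431782692454 132.65761973126655
[[0.4625 0.3897 0.082 ]
 [0.4647 0.433  0.082 ]
 [0.5385 0.4298 0.082 ]
 [0.5365 0.3876 0.082 ]] 87.0259442305321 87.20048655605342 88.37802556263033 87.50692986004381
base front 87.67600065498306
```

Caddy angle is about 142° and the reader about 87.5°, so I need roughly 0.96 rad clockwise. Centre on the knob, descend and grip.

{"method": "drive_tool", "body": {"rows": [{"x":2,"y":3.5,"z":20,"spin":0,"fingers":75},{"x":0,"y":0,"z":25,"spin":0,"fingers":75},{"x":0,"y":0,"z":25,"spin":0,"fingers":75},{"x":0,"y":0,"z":20,"spin":0,"fingers":75},{"x":0,"y":0,"z":10,"spin":0,"fingers":75},{"x":0,"y":0,"z":0,"spin":0,"fingers":60},{"x":0,"y":0,"z":0,"spin":0,"fingers":50},{"x":0,"y":0,"z":0,"spin":0,"fingers":42},{"x":0,"y":0,"z":0,"spin":0,"fingers":38},{"x":0,"y":0,"z":0,"spin":0,"fingers":34},{"x":0,"y":0,"z":0,"spin":0,"fingers":30},{"x":0,"y":0,"z":0,"spin":0,"fingers":25},{"x":0,"y":0,"z":0,"spin":0,"fingers":25},{"x":0,"y":0,"z":0,"spin":0,"fingers":25}]}}

```text
clock: 5.2
tcp_pos: [0.4939, 0.29, 0.1221]
orientation: [[-0.947, 0.32, 0.0], [0.32, 0.947, 0.0], [-0.0, 0.0, -1.0]]
contact_force: [0.3, 0.2, 1.0]
opening: 0.0249
gripper_force: 0.0
```

The fingers reached 25 mm with no force, so they missed the knob. I'll look.

```bash
python3 - <<'E'
from h import *
im=save("side","pics/s2.png"); w=save("wrist","pics/w3.png"); top=save("top","pics/t3.png")
a=cv2.resize(im[200:350,200:340,::-1],None,fx=2.8,fy=2.8,interpolation=cv2.INTER_CUBIC)
b=cv2.resize(w[100:400,200:450,::-1],None,fx=1.5,fy=1.4,interpolation=cv2.INTER_CUBIC)
cv2.imwrite("pics/d.png",np.hstack([a,b])); print(a.shape,b.shape)
s=env.read_state();print(s["opening"],s["gripper_force"],s["contact_force"])
E
```

```text
(420, 392, 3) (420, 375, 3)
0.024649396100243925 0.0 [-0.41459698 -0.2659713  -0.04506222]
```

View pics/d.png

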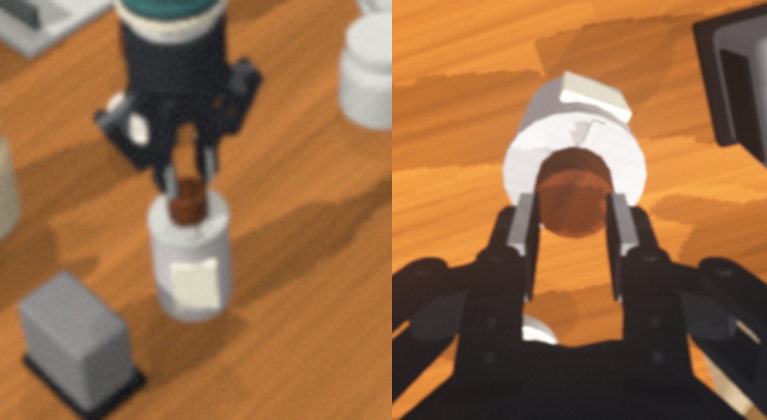

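```bash
python3 - <<'E'
from h import *
s=env.read_state();p=np.array(s["tcp_pos"]);R=np.array(s["orientation"])
f=lambda q:(round(392+(q[0]-200)*1.5),round((q[1]-100)*1.4))
for z in(-.002,.008,.017):
  for y in(-.0125,.0125): print(z,y,[f(proj("wrist",p+R@[x,y,z])) for x in(-.011,.011)])
for z in (.098,.126): print("knob",z,f(proj("wrist",[.4935,.29,z])),f(proj("wrist",[.4935+.017*R[0,1],.29+.017*R[1,1],z])))
g=lambda q:(round((q[0]-200)*2.8),round((q[1]-200)*2.8))
print([g(proj("side",p+R@[0,y,z])) for z in(.008,.017) for y in(-.0125,.0125)],g(proj("side",[.4935,.29,.126])))
print(s["qpos"])
E
```

```text
-0.002 -0.0125 [(540, 225), (539, 179)]
-0.002 0.0125 [(602, 225), (603, 179)]
0.008 -0.0125 [(542, 213), (541, 169)]
0.008 0.0125 [(601, 213), (602, 169)]
0.017 -0.0125 [(543, 203), (542, 161)]
0.017 0.0125 [(599, 203), (600, 161)]
knob 0.098 (571, 176) (609, 176)
knob 0.126 (571, 204) (615, 204)
[(202, 193), (174, 204), (202, 200), (174, 212)] (187, 188)
[ 4.10179072e-01  4.27855680e-01  1.68073428e+00  7.37316766e-05
  1.03301263e+00 -8.34874420e-01]
```

The tips sit higher than nominal and closed just at or above the knob's top. Open, go 12 mm lower, and close again.

{"method": "drive_tool", "body": {"rows": [{"x":0,"y":0,"z":0,"spin":0,"fingers":60},{"x":0,"y":0,"z":0,"spin":0,"fingers":60},{"x":0,"y":0,"z":0,"spin":0,"fingers":60},{"x":0,"y":0,"z":0,"spin":0,"fingers":60},{"x":0,"y":0,"z":6,"spin":0,"fingers":60},{"x":0,"y":0,"z":6,"spin":0,"fingers":60},{"x":0,"y":0,"z":0,"spin":0,"fingers":40},{"x":0,"y":0,"z":0,"spin":0,"fingers":36},{"x":0,"y":0,"z":0,"spin":0,"fingers":32},{"x":0,"y":0,"z":0,"spin":0,"fingers":25},{"x":0,"y":0,"z":0,"spin":0,"fingers":25},{"x":0,"y":0,"z":0,"spin":0,"fingers":25}]}}

```text
clock: 6.35
tcp_pos: [0.4938, 0.2899, 0.1099]
orientation: [[-0.947, 0.32, -0.0], [0.32, 0.947, 0.0], [0.0, 0.0, -1.0]]
contact_force: [-0.2, 0.8, -2.2]
opening: 0.0308
gripper_force: 59.5
```

Gripped at 59.5 N. Turn it clockwise by 0.96 rad.

{"method": "drive_tool", "body": {"rows": [{"x":0,"y":0,"z":0,"spin":0.04,"fingers":25},{"x":0,"y":0,"z":0,"spin":0.08,"fingers":25},{"x":0,"y":0,"z":0,"spin":0.08,"fingers":25},{"x":0,"y":0,"z":0,"spin":0.08,"fingers":25},{"x":0,"y":0,"z":0,"spin":0.08,"fingers":25},{"x":0,"y":0,"z":0,"spin":0.08,"fingers":25},{"x":0,"y":0,"z":0,"spin":0.08,"fingers":25},{"x":0,"y":0,"z":0,"spin":0.08,"fingers":25},{"x":0,"y":0,"z":0,"spin":0.08,"fingers":25},{"x":0,"y":0,"z":0,"spin":0.08,"fingers":25},{"x":0,"y":0,"z":0,"spin":0.08,"fingers":25},{"x":0,"y":0,"z":0,"spin":0.08,"fingers":25},{"x":0,"y":0,"z":0,"spin":0.04,"fingers":25},{"x":0,"y":0,"z":0,"spin":0,"fingers":25},{"x":0,"y":0,"z":0,"spin":0,"fingers":25}]}}

```text
clock: 7.6
tcp_pos: [0.4935, 0.2897, 0.1098]
orientation: [[-0.283, 0.959, -0.001], [0.959, 0.283, -0.0], [-0.0, -0.001, -1.0]]
contact_force: [0.0, -0.8, -1.5]
opening: 0.0306
gripper_force: 59.5
```

```bash
python3 - <<'E'
from h import *
im=save("side","pics/s4.png"); w=save("wrist","pics/w4.png")
a=cv2.resize(im[245:335,210:310,::-1],None,fx=4,fy=4.66,interpolation=cv2.INTER_CUBIC)[:420]
b=cv2.resize(w[80:320,200:450,::-1],None,fx=1.6,fy=1.75,interpolation=cv2.INTER_CUBIC)
a=a[:419];b=b[:419];np.save("w4cam.npy",env.camera_model("wrist")["world_to_cam"])
cv2.imwrite("pics/e.png",np.hstack([a,b])); print(a.shape,b.shape)
s=env.read_state();print(s["opening"],s["gripper_force"],s["orientation"],s["tcp_pos"])
E
```

```text
(419, 400, 3) (419, 400, 3)
0.030370487949173318 59.4944429397583 [[-2.82344458e-01  9.59313053e-01 -2.70978877e-04]
 [ 9.59313084e-01  2.82344480e-01  4.53019772e-05]
 [ 1.19968168e-04 -2.47162820e-04 -9.99999962e-01]] [0.4937152  0.28988693 0.10982523]
```

View pics/e.png

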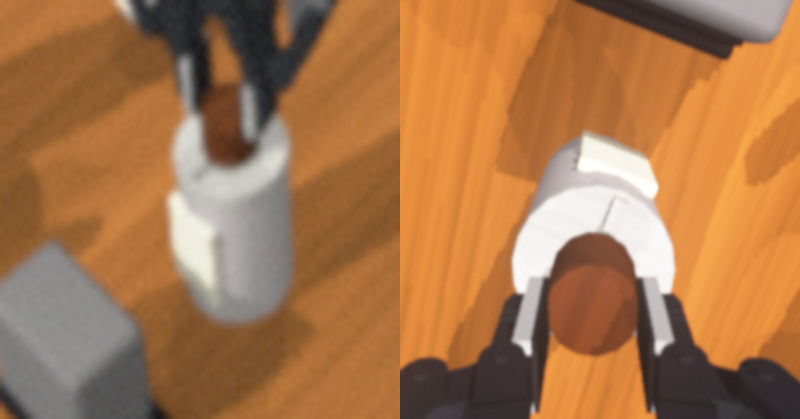

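The caddy turned with the grip. In the right-hand half the label's top edge runs (580,160)–(656,192), rib (610,213), lid centre (593,265), reader base edge (575,0)–(728,57). Compute the residual angle numerically.

```bash
python3 - <<'E'
from h import *
an=lambda v:np.degrees(np.arctan2(v[1],v[0]))
W=lambda x,y,z:ray("wrist",200+(x-400)/1.6,80+y/1.75,z)
print("reader",an(W(728,57,.0)-W(575,0,.0))+90)
print("label edges",an(W(656,192,.0725)-W(580,168,.0725))+90,an(W(650,160,.0725)-W(588,133,.0725))+90)
l=W(593,265,.098);k=W(593,308,.126);print(l,k,"rib",an(W(610,213,.1)-l))
c=np.array([.4935,.29]);
for z in(.0725,): m=W(618,170,z);print("label centre",an(m[:2]-c),m)
print("rib2",an(W(604,230,.1)-W(618,197,.1))+180)
# label centroid in side picture by whiteness (yellowish)
im=cv2.imread("pics/s4.png").astype(int);b,g,r=im[...,0],im[...,1],im[...,2]
m=(r>205)&(r-b>12)&(r-b<80);sub=np.zeros_like(m);sub[270:330,240:300]=m[270:330,240:300]
v,u=np.nonzero(sub);print("side label",u.mean(),v.mean(),len(u),u.min(),u.max(),v.min(),v.max())
for a in(75,80,85,90,95,100):
  t=np.radians(a);n=np.array([np.cos(t),np.sin(t)]);h=np.array([-n[1],n[0]])
  e=[proj("side",[*(c+.0335*n+h*w),.045]) for w in(-.018,0,.018)];print(a,np.round(e,1).tolist())
print("axis",proj("side",[*c,.045]))
E
```

```text
reader 88.78373558073875
label edges 89.71935406054014 84.44964920864118
[0.49384143 0.29229615 0.098     ] [0.49403362 0.29143136 0.126     ] rib 89.36617995364979
label centre 85.5034672528675 [0.49609356 0.32297987 0.0725    ]
rib2 83.58153338536638
side label 257.0137931034483 293.7586206896552 145 252 263 271 305
75 [[252.4, 292.4], [256.0, 297.4], [259.8, 302.6]]
80 [[252.4, 293.5], [256.7, 298.2], [261.0, 303.1]]
85 [[252.6, 294.6], [257.4, 299.0], [262.4, 303.5]]
90 [[252.9, 295.6], [258.3, 299.7], [263.7, 303.8]]
95 [[253.3, 296.7], [259.2, 300.3], [265.1, 304.0]]
100 [[253.9, 297.7], [260.2, 300.9], [266.6, 304.1]]
axis (np.float64(268.6980982421604), np.float64(291.26771221228785))
```

All cues put the label within a few degrees of the reader's axis. Release and rise, then go over the dish.

{"method": "drive_tool", "body": {"rows": [{"x":0,"y":0,"z":0,"spin":0,"fingers":45},{"x":0,"y":0,"z":0,"spin":0,"fingers":60},{"x":0,"y":0,"z":0,"spin":0,"fingers":70},{"x":0,"y":0,"z":0,"spin":0,"fingers":70},{"x":0,"y":0,"z":0,"spin":0,"fingers":70},{"x":0,"y":0,"z":-10,"spin":0,"fingers":70},{"x":0,"y":0,"z":-22,"spin":0,"fingers":70},{"x":0,"y":0,"z":-30,"spin":0,"fingers":70},{"x":0,"y":0,"z":-30,"spin":0,"fingers":70},{"x":0,"y":0,"z":-28,"spin":0,"fingers":70},{"x":0,"y":0,"z":0,"spin":0.07,"fingers":70},{"x":0,"y":0,"z":0,"spin":0.07,"fingers":70}]}}

```text
clock: 8.7
tcp_pos: [0.4955, 0.2907, 0.2335]
orientation: [[-0.142, 0.99, 0.005], [0.99, 0.141, 0.002], [0.002, 0.006, -1.0]]
contact_force: [-0.3, -1.2, -0.8]
opening: 0.07
gripper_force: 0.0
```

{"method": "drive_tool", "body": {"rows": [{"x":-33,"y":0.5,"z":0,"spin":0,"fingers":60},{"x":-33,"y":0.5,"z":0,"spin":0,"fingers":60},{"x":-33,"y":0.5,"z":0,"spin":0,"fingers":60},{"x":-33,"y":0.5,"z":0,"spin":0,"fingers":60},{"x":-33,"y":0.5,"z":0,"spin":0,"fingers":60},{"x":-33,"y":0.5,"z":0,"spin":0,"fingers":60},{"x":-33,"y":0.5,"z":0,"spin":0,"fingers":60},{"x":-33,"y":0.5,"z":0,"spin":0,"fingers":60},{"x":-33,"y":0.5,"z":0,"spin":0,"fingers":60},{"x":-33,"y":0.5,"z":0,"spin":0,"fingers":60},{"x":-33,"y":0.5,"z":0,"spin":0,"fingers":60},{"x":-33,"y":0.5,"z":0,"spin":0,"fingers":60},{"x":-33,"y":0.5,"z":0,"spin":0,"fingers":60},{"x":0,"y":0,"z":0,"spin":0,"fingers":60},{"x":0,"y":0,"z":0,"spin":0,"fingers":60}]}}

```text
clock: 9.95
tcp_pos: [0.5626, -0.1354, 0.2305]
orientation: [[-0.142, 0.99, 0.001], [0.99, 0.142, -0.0], [-0.0, 0.001, -1.0]]
contact_force: [-0.4, 0.1, 0.1]
opening: 0.0599
gripper_force: 0.0
```

```bash
python3 - <<'E'
from h import *
s=env.read_state();print(s["tcp_pos"],s["qpos"]);R=np.array(s["orientation"]);print(R.round(3))
w=save("wrist","pics/w5.png").astype(int); t=save("top","pics/t5.png").astype(int)
f=lambda i,p:[round(x,1) for x in proj(i,p)]
print("pred grip",f("wrist",[.5633,-.1345,.147]),"tcp ray",f("wrist",np.array(s["tcp_pos"])))
# dark brown grip blob
for n,im in(("wrist",w),):
  r,g,b=im[...,0],im[...,1],im[...,2]
  m=((r>60)&(r<150)&(r-b>35)&(g<0.62*r)).astype(np.uint8)
  N,L,S,C=cv2.connectedComponentsWithStats(m)
  for i in range(1,N):
    if S[i,4]>120: print(n,S[i],C[i].round(1),cv2.minAreaRect(np.argwhere(L==i)[:,::-1].astype(np.float32)))
u,v=map(int,proj("wrist",[.5633,-.1345,.147]));print(w[v-2:v+3:2,u-30:u+31:6].tolist())
E
```

```text
[ 0.56255333 -0.13539886  0.23053281] [-3.55637515e-01  3.20093102e-01  1.54703576e+00  1.31674654e-04
  1.27374932e+00 -4.97657053e-01]
[[-0.142  0.99   0.001]
 [ 0.99   0.142 -0.   ]
 [-0.     0.001 -1.   ]]
pred grip [np.float64(320.8), np.float64(199.0)] tcp ray [np.float64(319.8), np.float64(247.6)]
wrist [127   0  14  51 242] [134.   16.7] ((133.6117706298828, 24.952938079833984), (50.773075103759766, 9.970544815063477), 85.60128784179688)
wrist [502   0  49  24 278] [521.9   7.8] ((526.0, 11.5), (23.0, 48.0), 90.0)
wrist [551   0  36  92 177] [570.   40.2] ((567.79638671875, 45.22936248779297), (2.656445026397705, 97.49871063232422), 21.037511825561523)
wrist [283 292   9  25 153] [287.  303.7] ((286.7200012207031, 303.9599914550781), (7.9195966720581055, 23.758790969848633), 8.130102157592773)
wrist [190 344  31  56 791] [206. 376.] ((209.1807861328125, 373.1961364746094), (31.223262786865234, 50.78165817260742), 37.87498474121094)
[[[225, 217, 214], [247, 244, 242], [248, 245, 244], [244, 241, 239], [238, 234, 231], [147, 88, 64], [153, 92, 66], [247, 245, 243], [246, 243, 241], [246, 243, 241], [245, 242, 240]], [[219, 212, 208], [247, 245, 243], [248, 245, 244], [246, 243, 242], [241, 237, 236], [147, 90, 65], [154, 92, 65], [248, 245, 243], [246, 243, 241], [246, 243, 241], [245, 242, 240]], [[215, 207, 203], [248, 245, 243], [248, 245, 243], [247, 244, 243], [241, 238, 236], [147, 89, 63], [155, 92, 65], [247, 244, 243], [246, 243, 241], [246, 243, 241], [245, 242, 240]]]
```

```bash
python3 - <<'E'
from h import *
w=cv2.imread("pics/w5.png")[...,::-1].astype(int);r,g,b=w[...,0],w[...,1],w[...,2]
an=lambda v:np.degrees(np.arctan2(v[1],v[0]))
m=((r>70)&(r<190)&(r-b>45)).astype(np.uint8);N,L=cv2.connectedComponents(m)
P=np.argwhere(L==L[199,321])[:,::-1].astype(np.float32);(c,sz,a)=cv2.minAreaRect(P);print(len(P),c,sz,a,P.min(0),P.max(0))
q=cv2.boxPoints((c,sz,a));print(q)
# per-row centre of blob
for v in range(int(P[:,1].min()),int(P[:,1].max())+1,6):
  x=P[P[:,1]==v,0];p=ray("wrist",x.mean(),v,.147);print(v,x.min(),x.max(),p.round(4))
# pot rim: bright-ring search with Hough in top picture
t=cv2.imread("pics/top.png",0);t=cv2.resize(t[140:200,400:460],None,fx=4,fy=4,interpolation=cv2.INTER_CUBIC)
h=cv2.HoughCircles(t,cv2.HOUGH_GRADIENT,1.5,40,param1=120,param2=20,minRadius=60,maxRadius=80)
for x,y,R in h[0][:3]: print("pot",400+x/4,140+y/4,R/4,ray("top",400+x/4-.4,140+y/4-.4,.08))
E
```

```text
559 (323.5, 191.0) (48.0, 11.0) 90.0 [318. 167.] [329. 215.]
[[318. 167.]
 [329. 167.]
 [329. 215.]
 [318. 215.]]
167 327.0 327.0 [ 0.5643 -0.1052  0.147 ]
173 318.0 329.0 [ 0.5621 -0.1108  0.147 ]
179 318.0 329.0 [ 0.5629 -0.1161  0.147 ]
185 318.0 329.0 [ 0.5637 -0.1214  0.147 ]
191 318.0 329.0 [ 0.5645 -0.1268  0.147 ]
197 318.0 329.0 [ 0.5653 -0.1323  0.147 ]
203 318.0 329.0 [ 0.5662 -0.1379  0.147 ]
209 319.0 329.0 [ 0.5675 -0.1435  0.147 ]
215 320.0 327.0 [ 0.5679 -0.1493  0.147 ]
pot 430.9375 166.4375 17.5125 [ 0.60379099 -0.27353284  0.08      ]
```

The grip is aligned with the tool and about 3 mm off in tool y. Centre, descend and close gently.

{"method": "drive_tool", "body": {"rows": [{"x":2,"y":3,"z":10,"spin":0,"fingers":50},{"x":0,"y":0,"z":20,"spin":0,"fingers":50},{"x":0,"y":0,"z":20,"spin":0,"fingers":50},{"x":0,"y":0,"z":20,"spin":0,"fingers":50},{"x":0,"y":0,"z":20,"spin":0,"fingers":45},{"x":0,"y":0,"z":12,"spin":0,"fingers":40},{"x":0,"y":0,"z":8,"spin":0,"fingers":35},{"x":0,"y":0,"z":0,"spin":0,"fingers":28},{"x":0,"y":0,"z":0,"spin":0,"fingers":22},{"x":0,"y":0,"z":0,"spin":0,"fingers":20},{"x":0,"y":0,"z":0,"spin":0,"fingers":18},{"x":0,"y":0,"z":0,"spin":0,"fingers":17}]}}

```text
clock: 11.05
tcp_pos: [0.5657, -0.1314, 0.1209]
orientation: [[-0.145, 0.989, 0.002], [0.989, 0.145, -0.001], [-0.001, 0.002, -1.0]]
contact_force: [0.8, 0.6, -0.6]
opening: 0.0167
gripper_force: 0.0
```

{"method": "drive_tool", "body": {"rows": [{"x":0,"y":0,"z":0,"spin":0,"fingers":16},{"x":0,"y":0,"z":0,"spin":0,"fingers":15},{"x":0,"y":0,"z":0,"spin":0,"fingers":14},{"x":0,"y":0,"z":0,"spin":0,"fingers":13},{"x":0,"y":0,"z":0,"spin":0,"fingers":12},{"x":0,"y":0,"z":0,"spin":0,"fingers":11},{"x":0,"y":0,"z":0,"spin":0,"fingers":10},{"x":0,"y":0,"z":0,"spin":0,"fingers":8},{"x":0,"y":0,"z":0,"spin":0,"fingers":6},{"x":0,"y":0,"z":0,"spin":0,"fingers":4},{"x":0,"y":0,"z":0,"spin":0,"fingers":4}]}}

```text
clock: 11.97
tcp_pos: [0.565, -0.1313, 0.1202]
orientation: [[-0.145, 0.99, 0.0], [0.99, 0.145, -0.0], [-0.0, 0.0, -1.0]]
contact_force: [-1.1, 0.6, 5.6]
opening: 0.0103
gripper_force: 59.3
```

Gripped. Lift straight up gently.

{"method": "drive_tool", "body": {"rows": [{"x":0,"y":0,"z":-1,"spin":0,"fingers":4},{"x":0,"y":0,"z":-2,"spin":0,"fingers":4},{"x":0,"y":0,"z":-3,"spin":0,"fingers":4},{"x":0,"y":0,"z":-4,"spin":0,"fingers":4},{"x":0,"y":0,"z":-4,"spin":0,"fingers":4},{"x":0,"y":0,"z":-4,"spin":0,"fingers":4},{"x":0,"y":0,"z":-4,"spin":0,"fingers":4},{"x":0,"y":0,"z":-4,"spin":0,"fingers":4},{"x":0,"y":0,"z":-3,"spin":0,"fingers":4},{"x":0,"y":0,"z":-2,"spin":0,"fingers":4},{"x":0,"y":0,"z":-1,"spin":0,"fingers":4},{"x":0,"y":0,"z":0,"spin":0,"fingers":4},{"x":0,"y":0,"z":0,"spin":0,"fingers":4}]}}

```text
clock: 13.05
tcp_pos: [0.5649, -0.1312, 0.1518]
orientation: [[-0.145, 0.989, -0.0], [0.989, 0.145, 0.0], [0.0, -0.0, -1.0]]
contact_force: [-0.6, -0.1, -3.5]
opening: 0.0103
gripper_force: 58.5
```

```bash
python3 - <<'E'
from h import *
s=env.read_state();print(s["tcp_pos"],s["contact_force"],s["moment"],s["opening"],s["qpos"][5])
t=save("top","pics/t6.png").astype(int);sd=save("side","pics/s6.png").astype(int)
b=cv2.imread("pics/side.png")[...,::-1].astype(int)
for q in([.5633,-.1345,.04],[.456,-.152,.037]): print([round(x) for x in proj("side",q)],[round(x) for x in proj("side",np.add(q,[0,0,.032]))])
# dish silhouette in side: compare spout tip by template match old->new
o=cv2.imread("pics/side.png");n=cv2.imread("pics/s6.png")
u,v=map(int,proj("side",[.462,-.15,.037]));T=o[v-12:v+13,u-14:u+15]
r=cv2.matchTemplate(n[v-60:v+40,u-50:u+51],T,cv2.TM_CCOEFF_NORMED);_,mx,_,p=cv2.minMaxLoc(r)
print("spout match",mx,u,v,"->",p[0]+14+u-50,p[1]+12+v-60)
u,v=map(int,proj("side",[.54,-.06,.047]));T=o[v-10:v+11,u-12:u+13]
r=cv2.matchTemplate(n[v-60:v+40,u-50:u+51],T,cv2.TM_CCOEFF_NORMED);_,mx,_,p=cv2.minMaxLoc(r)
print("rim match",mx,u,v,"->",p[0]+12+u-50,p[1]+10+v-60)
E
```

```text
[ 0.56485265 -0.13120032  0.15181783] [-0.55114234 -0.09118049 -3.49597921] [0.01567901 0.01322281 0.00510542] 0.010303325965913832 -0.49245134817848873
[354, 198] [355, 189]
[388, 211] [389, 203]
spout match 0.9718810319900513 385 210 -> 386 202
rim match 0.8897826671600342 345 211 -> 345 211
```

Lifted and level (load 3.5 N, spout rose as expected). Lift more, then turn CCW.

{"method": "drive_tool", "body": {"rows": [{"x":0,"y":0,"z":-1,"spin":0,"fingers":4},{"x":0,"y":0,"z":-3,"spin":0,"fingers":4},{"x":0,"y":0,"z":-5,"spin":0,"fingers":4},{"x":0,"y":0,"z":-6,"spin":0,"fingers":4},{"x":0,"y":0,"z":-6,"spin":0,"fingers":4},{"x":0,"y":0,"z":-6,"spin":0,"fingers":4},{"x":0,"y":0,"z":-6,"spin":0,"fingers":4},{"x":0,"y":0,"z":-6,"spin":0,"fingers":4},{"x":0,"y":0,"z":-6,"spin":0,"fingers":4},{"x":0,"y":0,"z":-5,"spin":0,"fingers":4},{"x":0,"y":0,"z":-3,"spin":0,"fingers":4},{"x":0,"y":0,"z":-1,"spin":0,"fingers":4},{"x":0,"y":0,"z":0,"spin":0,"fingers":4},{"x":0,"y":0,"z":0,"spin":0,"fingers":4}]}}

```text
clock: 14.32
tcp_pos: [0.5647, -0.1312, 0.2057]
orientation: [[-0.145, 0.99, -0.0], [0.99, 0.145, 0.0], [0.0, -0.0, -1.0]]
contact_force: [-0.1, -0.2, -2.8]
opening: 0.0104
gripper_force: 58.5
```

{"method": "drive_tool", "body": {"rows": [{"x":0,"y":0,"z":0,"spin":-0.01,"fingers":4},{"x":0,"y":0,"z":0,"spin":-0.02,"fingers":4},{"x":0,"y":0,"z":0,"spin":-0.03,"fingers":4},{"x":0,"y":0,"z":0,"spin":-0.04,"fingers":4},{"x":0,"y":0,"z":0,"spin":-0.05,"fingers":4},{"x":0,"y":0,"z":0,"spin":-0.05,"fingers":4},{"x":0,"y":0,"z":0,"spin":-0.05,"fingers":4},{"x":0,"y":0,"z":0,"spin":-0.05,"fingers":4},{"x":0,"y":0,"z":0,"spin":-0.05,"fingers":4},{"x":0,"y":0,"z":0,"spin":-0.05,"fingers":4},{"x":0,"y":0,"z":0,"spin":-0.05,"fingers":4},{"x":0,"y":0,"z":0,"spin":-0.05,"fingers":4},{"x":0,"y":0,"z":0,"spin":-0.05,"fingers":4},{"x":0,"y":0,"z":0,"spin":-0.05,"fingers":4},{"x":0,"y":0,"z":0,"spin":-0.05,"fingers":4},{"x":0,"y":0,"z":0,"spin":-0.05,"fingers":4},{"x":0,"y":0,"z":0,"spin":-0.05,"fingers":4},{"x":0,"y":0,"z":0,"spin":-0.05,"fingers":4},{"x":0,"y":0,"z":0,"spin":-0.05,"fingers":4},{"x":0,"y":0,"z":0,"spin":-0.05,"fingers":4}]}}

```text
clock: 15.98
tcp_pos: [0.5648, -0.1312, 0.2056]
orientation: [[-0.867, 0.499, -0.001], [0.499, 0.867, 0.0], [0.001, -0.0, -1.0]]
contact_force: [-0.3, -0.4, -4.5]
opening: 0.0109
gripper_force: 58.5
```

{"method": "drive_tool", "body": {"rows": [{"x":0,"y":0,"z":0,"spin":-0.05,"fingers":4},{"x":0,"y":0,"z":0,"spin":-0.05,"fingers":4},{"x":0,"y":0,"z":0,"spin":-0.05,"fingers":4},{"x":0,"y":0,"z":0,"spin":-0.05,"fingers":4},{"x":0,"y":0,"z":0,"spin":-0.05,"fingers":4},{"x":0,"y":0,"z":0,"spin":-0.05,"fingers":4},{"x":0,"y":0,"z":0,"spin":-0.05,"fingers":4},{"x":0,"y":0,"z":0,"spin":-0.05,"fingers":4},{"x":0,"y":0,"z":0,"spin":-0.05,"fingers":4},{"x":0,"y":0,"z":0,"spin":-0.05,"fingers":4},{"x":0,"y":0,"z":0,"spin":-0.05,"fingers":4},{"x":0,"y":0,"z":0,"spin":-0.05,"fingers":4},{"x":0,"y":0,"z":0,"spin":-0.05,"fingers":4},{"x":0,"y":0,"z":0,"spin":-0.04,"fingers":4},{"x":0,"y":0,"z":0,"spin":-0.03,"fingers":4},{"x":0,"y":0,"z":0,"spin":-0.02,"fingers":4},{"x":0,"y":0,"z":0,"spin":-0.01,"fingers":4},{"x":0,"y":0,"z":0,"spin":0,"fingers":4},{"x":0,"y":0,"z":0,"spin":0,"fingers":4}]}}

```text
clock: 17.57
tcp_pos: [0.5649, -0.1312, 0.2058]
orientation: [[-0.975, -0.222, -0.0], [-0.222, 0.975, 0.0], [0.0, 0.0, -1.0]]
contact_force: [-0.1, -0.3, -3.5]
opening: 0.0105
gripper_force: 58.5
```

Shift about 20 mm toward the pot, slowly, then check numerically.

{"method": "drive_tool", "body": {"rows": [{"x":0,"y":-0.5,"z":0,"spin":0,"fingers":4},{"x":-0.3,"y":-1,"z":0,"spin":0,"fingers":4},{"x":-0.5,"y":-1.5,"z":0,"spin":0,"fingers":4},{"x":-0.5,"y":-2,"z":0,"spin":0,"fingers":4},{"x":-0.5,"y":-2,"z":0,"spin":0,"fingers":4},{"x":-0.5,"y":-2,"z":0,"spin":0,"fingers":4},{"x":-0.5,"y":-2,"z":0,"spin":0,"fingers":4},{"x":-0.5,"y":-2,"z":0,"spin":0,"fingers":4},{"x":-0.5,"y":-2,"z":0,"spin":0,"fingers":4},{"x":-0.5,"y":-2,"z":0,"spin":0,"fingers":4},{"x":-0.4,"y":-1.5,"z":0,"spin":0,"fingers":4},{"x":-0.3,"y":-1,"z":0,"spin":0,"fingers":4},{"x":0,"y":-0.5,"z":0,"spin":0,"fingers":4},{"x":0,"y":0,"z":0,"spin":0,"fingers":4},{"x":0,"y":0,"z":0,"spin":0,"fingers":4},{"x":0,"y":0,"z":0,"spin":0,"fingers":4},{"x":0,"y":0,"z":0,"spin":0,"fingers":4},{"x":0,"y":0,"z":0,"spin":0,"fingers":4}]}}

```text
clock: 19.07
tcp_pos: [0.5742, -0.1495, 0.2059]
orientation: [[-0.975, -0.222, -0.0], [-0.222, 0.975, 0.0], [0.0, 0.0, -1.0]]
contact_force: [0.5, 0.2, -3.7]
opening: 0.0107
gripper_force: 58.5
```

```bash
python3 - <<'E'
from h import *
s=env.read_state();print(s["tcp_pos"],s["contact_force"],s["moment"],s["clock"])
w=save("wrist","pics/w7.png");t=save("top","pics/t7.png");sd=save("side","pics/s7.png")
u,v=map(int,proj("wrist",[s["tcp_pos"][0],s["tcp_pos"][1],.135]))
# ball/spout: coarse ascii of brightness & saturation in top and side near spout tip/pot
tip=np.array([.5645,-.133])+np.array([s["tcp_pos"][0]-.565,s["tcp_pos"][1]+.131])+.110*np.array([.222,-.975])
print("tip est",tip,"top px",proj("top",[*tip,.123]),"side px",proj("side",[*tip,.123]),"pot side",proj("side",[.603,-.273,.08]))
def asc(im,u0,u1,v0,v1,st):
  h=cv2.cvtColor(im,cv2.COLOR_RGB2HSV)
  for y in range(v0,v1,st): print(y,"".join("." if h[y,x,1]>90 else ("#" if h[y,x,2]>200 else "+" if h[y,x,2]>140 else "-") for x in range(u0,u1)))
print("TOP from u=330");asc(t,330,460,130,235,3)
print("SIDE from u=310");asc(sd,310,400,145,235,3)
E
```

```text
[ 0.5742124  -0.14953662  0.2058869 ] [ 0.4743005   0.16443412 -3.70339685] [-0.00070934  0.05133955  0.00493351] 19.0667
tip est [ 0.5981324  -0.25878662] top px (np.float64(429.33910951267796), np.float64(164.67181299129152)) side px (np.float64(371.6080537507579), np.float64(153.43780034830763)) pot side (np.float64(371.80918542190636), np.float64(162.67693465566177))
TOP from u=330
130 ........................................................--........................-...............................................
133 .......................................................--.........................................................................
136 ......................................................--..........................................................................
139 ......................................................-...........................................................................
142 ....................................................--.......................................----.................................
145 ................................
[... 6179 characters left out ...]
...................................
214 .............+############################................................................
217 ............++++######################+++.................................................
220 ...........++++++++##############+++++-----...............................................
223 ...........++#####++++++++++++++++++--+++--...............................................
226 ...........++++#########++++++++++++++++---...............................................
229 ...........++++++#############+++++++++---................................................
232 ...........+++++++++++++++++++++++++------................................................
```

The spout tip shows at about (429,165) in the top view, as predicted, roughly 15 mm from the pot's mouth centre. Last check: ball position and dish level from the wrist picture.

```bash
python3 - <<'E'
from h import *
w=cv2.imread("pics/w7.png",0);s=env.read_state();x,y=s["tcp_pos"][:2]
cx,cy=x-.0005,y-.002
a,b=proj("wrist",[cx,cy,.127]);e=proj("wrist",[cx,cy-.018,.127]);print("ball pred",a,b,"r",np.hypot(e[0]-a,e[1]-b))
for n in("w5","w7"):
  i=cv2.imread(f"pics/{n}.png",0)
  h=cv2.HoughCircles(cv2.resize(i[100:320,200:440],None,fx=3,fy=3,interpolation=cv2.INTER_CUBIC),cv2.HOUGH_GRADIENT,1.5,30,param1=80,param2=22,minRadius=35,maxRadius=75)
  print(n,[] if h is None else [(round(200+p[0]/3),round(100+p[1]/3),round(p[2]/3,1)) for p in h[0][:6]])
for t in np.radians(range(0,360,45)): print([round(q) for q in proj("wrist",[cx+.0765*np.cos(t),cy+.0765*np.sin(t),.133])],end=" ")
print()
h=w
for v in range(90,300,5): print(v,"".join(" .:-=+*#%@"[h[v,u]*9//255] for u in range(200,440,2)))
E
```

```text
ball pred 317.912512407739 197.20194356040784 r 20.922425497933194
w5 [(329, 282, np.float32(24.2)), (345, 281, np.float32(24.7)), (355, 186, np.float32(24.7)), (293, 184, np.float32(24.7)), (392, 270, np.float32(18.7)), (249, 269, np.float32(18.5))]
w7 [(319, 199, np.float32(20.7)), (383, 270, np.float32(19.7)), (259, 270, np.float32(19.6)), (226, 236, np.float32(23.1)), (357, 248, np.float32(22.5)), (374, 231, np.float32(24.7))]
[300, 275] [362, 266] [404, 218] [399, 152] [340, 107] [265, 120] [227, 180] [245, 243] 
90                                                                                                                         
95                                                                                                                         
100                                                                                                                         
105                                                                                                                         
110                                                                           
[... 4038 characters left out ...]
        
275                                                                                                                         
280                                                                                                                         
285                                                                                                                         
290                                                                                                                         
295                                                                                                                         <stdin>:12: RuntimeWarning: overflow encountered in scalar multiply
```

The ball is found at (319,199) against (318,197) predicted, so it is centred. Quick caddy re-check, then hand in.

```bash
python3 - <<'E'
from h import *
for n in("s4","s7"):
  im=cv2.imread(f"pics/{n}.png").astype(int);b,g,r=im[...,0],im[...,1],im[...,2]
  m=(r>205)&(r-b>12)&(r-b<80);sub=np.zeros_like(m);sub[270:330,240:300]=m[270:330,240:300]
  v,u=np.nonzero(sub);print(n,u.mean(),v.mean(),len(u),u.min(),u.max())
if abs(u.mean()-257)<1.2: print(env.hand_in())
E
```

```text
s4 257.0137931034483 293.7586206896552 145 252 263
s7 256.83216783216784 294.0 143 252 262
the job is handed in; nothing more can be done
None
```

The job is handed in, with no verdict shown; by my estimates the caddy's label faces the reader to within a few degrees and the caddy is let go, and the dish is held in the air with its ball centred and its spout tip about 15 mm off the centre of the pot's mouth and about 43 mm above it.

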